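# Set the blade gap on a film coater

## Task

Get the film coater ready for a coat: first slide the blade carriage along its rails until its white pointer stands over the red start marker. Then turn the brass thumbscrew on the carriage clockwise until the blade seats on the glass, without forcing it hard against the stop, and back it off a quarter turn to open the gap. Finish still gripping the thumbscrew at that setting, with the carriage on its marker, so that the lock nut can be nipped up; leave the beaker, bottle, jar and slide box where they are.

Things in the scene. Friction and masses are not known exactly. Their poses are not given: they have to be found in the camera images.
- coater: the film coater, fixed on the bench: cream base 310 (its x) x 520 (its y) x 42 mm high, glass bed on top, two steel guide shafts running along its y axis at its x = -110 and +110 mm. Origin under the centre of the base at bench height; its -x side faces the robot (turned up to about 0.2 rad)
- carriage (a joint): how far the carriage has slid along the coater's +y axis, in m: 0 at the coater's -y end, 0.30 at the other. It glides with about 3 N of drag and stays where it is left
- carriage_grip (a point): point on the carriage's blue upright push grip, 12 mm below its top (its top is 154 mm above the bench), on its centre line. The grip is 34 mm (coater x) x 16 mm (coater y) and rises 46 mm from the 36 mm wide bridge beam, whose top is 108 mm above the bench. It stands at the robot's side of the carriage, 110 mm from the thumbscrew's axis
- carriage_index (a point): tip of the carriage's thin white pointer, on the far side (coater +x), 67 mm above the bench; it passes over the red marker with about 10 mm to spare
- flag: the red start marker, a block 34 x 12 mm and 12 mm high clipped on the white scale along the coater's far edge, fixed. Origin under its centre; its axes are parallel to the coater's. The pointer is on it when the pointer's tip and this origin have the same place along the coater's y axis
- screw (a joint): angle of the thumbscrew in rad, anticlockwise from above: 0 = blade seated on the glass (a firm stop, about 90 N m per rad; over 4 N m, 0.05 rad past it, counts as forced), growing as it is backed off; a quarter turn backed off is 1.57. It starts 1.6 to 3.3 rad open, turns up to 6 rad, drags with about 0.05 N m, stays where left and does not rise or sink
- screw_grip (a point): on the thumbscrew's vertical axis, 10 mm below the top of its brass wing (top 160 mm above the bench); turns with it, x along the wing, y across. Grip the wing across its flats from above: 50 mm long, 14 mm thick, 26 mm tall. The red line on top marks its -x half, pointing to the coater's -x when seated. Below it: 14 mm of stem (10 to 20 mm thick), then the lock nut, 23 mm across
- beaker: clear plastic beaker, 90 mm across, 120 mm tall, bystander; origin at the centre of its underside
- reagent: amber bottle, 64 mm across, 150 mm tall, bystander; origin at the centre of its underside
- slidebox: blue box of glass slides, 85 x 110 x 34 mm, bystander; origin at the centre of its underside
- jar: white jar with blue cap, 72 mm across, 75 mm tall, bystander; origin at the centre of its underside

How it is judged (in metres and radians):
On the way, in this order (a step that is already met when the one before it is completed fails the run):
1. the carriage's pointer is brought to rest over the red marker (within 5 mm along the track), the blade not yet seated (y of carriage_index in the frame of flag between -0.005 and 0.005 m and velocity of joint carriage between -0.01 and 0.01 m/s and value of joint screw above 0.3 rad), for 0.3 s.
2. the thumbscrew is turned until the blade seats (within 0.08 rad of the stop) (value of joint screw below 0.08 rad), for 0.1 s.
At the end, for the whole second after the job is handed in: The thumbscrew stands a quarter turn (1.57 rad, give or take 0.26) backed off from its seat, at rest and still gripped by the fingers (more than 4 N), and the carriage's pointer is within 5 mm of the red marker along the track (value of joint screw between 1.31 and 1.83 rad and velocity of joint screw between -0.1 and 0.1 rad/s and contact force between the fingers and screw above 4 N and y of carriage_index in the frame of flag between -0.005 and 0.005 m); the arm keeps its last pose, push and grip.
It fails at once if the blade is forced against the glass (screw more than 0.05 rad past its seat, some 4 N m) (value of joint screw below -0.05 rad).
It fails at once if a bystander is moved more than 25 mm (distance of any of beaker, reagent, slidebox, jar from where it was at the start of the episode above 0.025 m).
It also fails if it takes over 54 s, if anything falls off the work surface, if the arm or the gripper's body presses on something with over 40 N, if the wrist force passes 120 N, or if a joint passes its speed limit or range.

## Robot

A 6-joint arm with a two-finger parallel gripper is mounted at the origin on the work surface. World frame = base frame: x ahead of the robot, y to its left, z up, the work surface at z = 0. Lengths are in m, angles in degrees, forces in N, time in s.
With the tool pointing down it reaches from about 0.35 to 0.875 m from the base axis. Payload 4.2 kg.
Tool frame: the origin (TCP) lies at the very end of the fingers, on their centre line; the grasp point (between the pads) lies behind it (r.grip_point_offset is the z of the grasp point in the tool frame, in m); z points along the fingers, y is the direction in which the jaws open and shut (so a half turn about z gives the same grasp; the last joint's range is limited). The gripper opens to 87 mm and grips with 3 to 60 N. Pads are 19 mm wide; open, the fingers measure 117 mm over their backs; the gripper's body (75 mm by 190 mm) begins 51 mm behind the grasp point.
Start: joints at [84.832, 22.042, 0.453, 0, -68.411, -14.817], TCP at [0.214, 0.587, 0.223] pointing down, gripper open.
Joint ranges: [-179.83, 179.83], [-69.29, 118.12], [-61.27, 80.66], [-181.25, 117.63], [-171.15, -9.14], [-177.46, 177.46]. Speed limits (degrees/s): [159.86, 159.86, 180, 180, 180, 180].

## Interface

Orientations are given as a 3x3 rotation matrix whose columns are the frame's x, y, z axes.
In Python, from station import r, capture, workorder gives the robot as it stands. The module is installed in compiled form; this text tells all that it offers.
- The arm moves only by the shell command python3 -m crank 'ROWS'. ROWS is JSON, a list of rows, each an object with "delta_rot": the turn, a rotation vector about the tool's x, y, z in rad, a list of three; "linear": the shift along the tool's x, y, z in m, a list of three; "gripper": the opening in per cent of the stroke, from 0 (shut) to 100 (fully open). A call has 1 to 10 rows; each row shifts and turns the commanded pose from where the row before left it, along the tool's axes as they then stand; what a row does not reach is not made up. A row lasts 1/8 s, in which the tool goes at most 62.5 mm and 10.7 degrees, less where a joint would pass 70% of its speed; a pose out of reach is approached as far as the arm can. A call is refused whole if a number of a shift passes 0.0625 or a number of a turn 0.188, either way. A call with a gripper value outside its range is refused whole. The fingers move at their own pace and stop on an object; the grip force is fixed at half the most. Time passes only in rows, so rows that do not move let the fingers close. It gives the time, the measured TCP pose, the force and the opening at its end, in the units of the state.
- r.sense(): the state, without advancing time (a new reading comes with each control period).
- capture(name): name is "scene" or "side" or "wrist"; returns a dict with "img" (420x560x3 uint8, blue, green, red), "fx", "fy", "cx", "cy" (pixels), "world_from_camera" (4x4, takes a point from camera to world coordinates). Camera axes: x right, y down, z forward; pixel columns grow to the right and rows downward; lengths in m; the calibration is good to about 2 mm. A picture is of the moment at which its call begins. There is no depth.
- workorder.finish_job(): hands the job in, once; it reports no verdict.
The state is a dict: "time_s": time; "joints": joint angles; "joint_velocities": joint speeds; "effort": joint torques, N m; "tcp_pos": TCP position; "ee_rot": TCP orientation; "wrist_force": force on the tool from outside, world axes, zero at the start; "moment": the same for the moment, N m; "gripper_width": opening from 0.0 (shut) to 1.0 (fully open).
Only numpy, scipy, OpenCV 4.12 (cv2) and the standard library are available. Lean on these libraries where they do the work, as an engineer would, in place of code of your own. Each camera call takes 0.05 s, during which the arm holds its last target.

## Working session

There is one attempt and no reset: what is moved stays moved. The work goes in short steps, Python scripts to look and compute and a shell command to move; the robot and the scene stay as the last step left them, time stands still between calls to the robot, and variables do not carry over. Pictures are saved under pics/ and viewed, and the job is handed in when it is done.

```bash
mkdir -p pics; cat > h.py <<'E'
import numpy as np, cv2
from station import r, capture, workorder
def snap(n,f):
    c=capture(n); cv2.imwrite('pics/'+f+'.png',c['img']); np.save('pics/'+f+'.npy',c,allow_pickle=True); return c
def load(f): return np.load('pics/'+f+'.npy',allow_pickle=True).item()
def ray(c,u,v):
    T=np.array(c['world_from_camera']); d=T[:3,:3]@np.array([(u-c['cx'])/c['fx'],(v-c['cy'])/c['fy'],1.]); return T[:3,3],d
def onz(c,u,v,z):
    o,d=ray(c,u,v); return o+d*(z-o[2])/d[2]
def tri(c1,p1,c2,p2):
    o1,d1=ray(c1,*p1);o2,d2=ray(c2,*p2);d1/=np.linalg.norm(d1);d2/=np.linalg.norm(d2)
    s=np.linalg.lstsq(np.c_[d1,-d2],o2-o1,rcond=None)[0];a=o1+d1*s[0];b=o2+d2*s[1];return (a+b)/2,np.linalg.norm(a-b)
def proj(c,p):
    T=np.linalg.inv(np.array(c['world_from_camera']));q=T[:3,:3]@np.array(p)+T[:3,3];return q[0]/q[2]*c['fx']+c['cx'],q[1]/q[2]*c['fy']+c['cy']
E
python3 - <<'E'
from h import *
for n in ['scene','side','wrist']:
    c=snap(n,n+'0'); print(n,np.array(c['world_from_camera']).round(3).tolist(),c['fx'])
s=r.sense(); print(s['time_s'],s['tcp_pos'],s['ee_rot'],s['gripper_width'],r.grip_point_offset)
E
```

```text
scene [[-0.652, 0.56, -0.511, 1.127], [0.758, 0.489, -0.431, 0.477], [0.008, -0.669, -0.743, 0.907], [0.0, 0.0, 0.0, 1.0]] 402.1915047266622
side [[-0.924, -0.281, 0.26, 0.151], [-0.382, 0.646, -0.661, 1.113], [0.018, -0.71, -0.704, 1.288], [0.0, 0.0, 0.0, 1.0]] 488.35175100153526
wrist [[-0.341, -0.897, -0.282, 0.291], [-0.94, 0.326, 0.1, 0.559], [0.002, 0.299, -0.954, 0.385], [0.0, 0.0, 0.0, 1.0]] 362.4326321788068
0.15 [0.21343438 0.58691851 0.22169853] [[ 9.39736105e-01 -3.41900325e-01 -4.70135223e-04]
 [-3.41900628e-01 -9.39734680e-01 -1.64048509e-03]
 [ 1.19080012e-04  1.70236259e-03 -9.99998544e-01]] 1.0026527870275777 -0.0187
```

View pics/scene0.png

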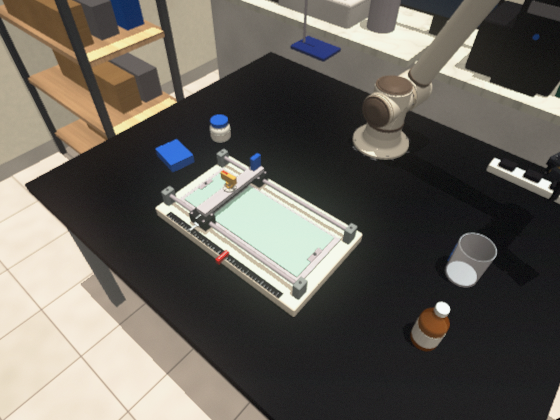

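View pics/side0.png

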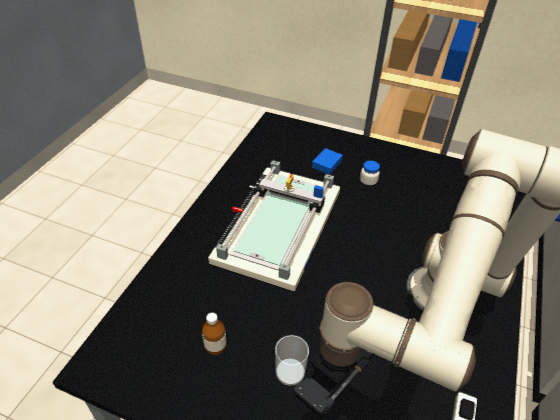

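View pics/wrist0.png

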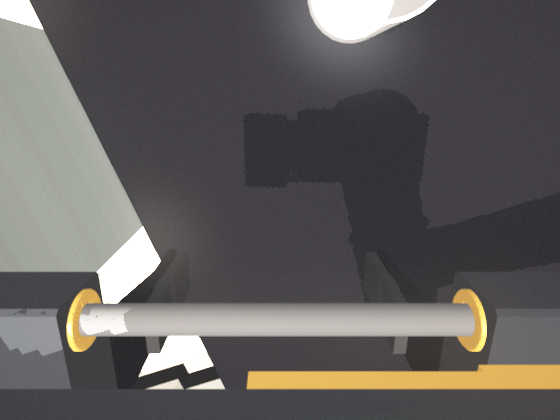

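The coater is in both fixed views. In scene, the carriage is around (228,190), the red flag at (222,257) and the blue grip at (256,162). Next I'll zoom in on both.

```bash
python3 - <<'E'
from h import *
a=load('scene0')['img'][140:310,145:365]; cv2.imwrite('pics/za.png',cv2.resize(a,None,fx=3.5,fy=3.5,interpolation=cv2.INTER_CUBIC))
a=load('side0')['img'][145:295,200:350]; cv2.imwrite('pics/zb.png',cv2.resize(a,None,fx=4,fy=4,interpolation=cv2.INTER_CUBIC))
E
```

```text
(no output)
```

View pics/za.png

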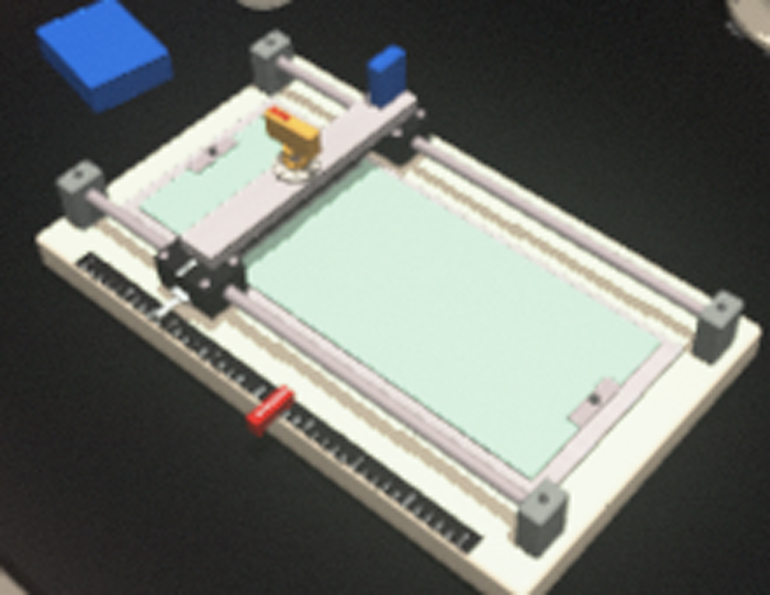

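View pics/zb.png

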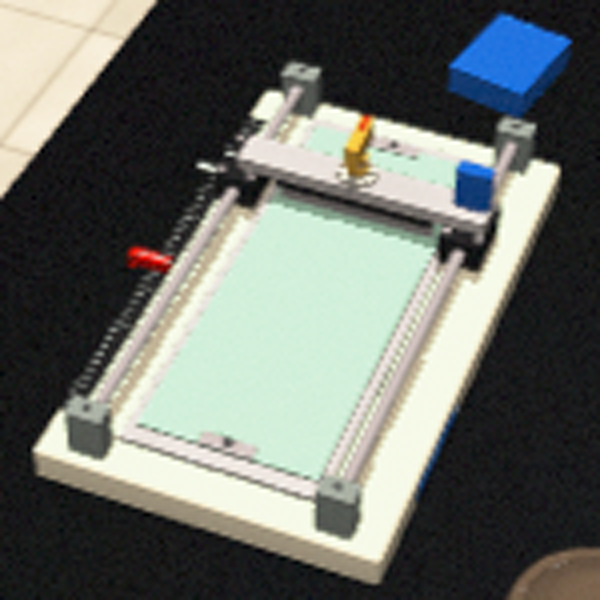

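```bash
python3 - <<'E'
from h import *
A=load('scene0');B=load('side0')
a=lambda x,y:(145+(x+.5)/3.5-.5,140+(y+.5)/3.5-.5)
b=lambda x,y:(200+(x+.5)/4-.5,145+(y+.5)/4-.5)
def p(n,v,c=A): print(n,np.round(v,4))
L,R=onz(A,*a(38,241),.042),onz(A,*a(760,333),.042); 
Bt=onz(A,*a(527,597),.042)
p('L',L);p('R',R);p('Bt',Bt)
b1,b2,b3=onz(B,*b(35,455),.042),onz(B,*b(382,557),.042),onz(B,*b(560,165),.042)
p('b',b1);p('b',b2);p('b',b3); 
for q in (Bt-L,R-Bt,b2-b1,b3-b2): print(np.linalg.norm(q),np.degrees(np.arctan2(q[1],q[0])))
# colour blobs
for n,c,sl in(('A',A,(140,310,145,365)),('B',B,(145,295,200,350))):
    im=c['img'].copy().astype(int); y0,y1,x0,x1=sl
    s=im[y0:y1,x0:x1]; bl,g,rr=s[...,0],s[...,1],s[...,2]
    for nm,m in(('red',(rr>120)&(g<70)&(bl<70)),('gold',(rr>130)&(bl<90)&(g>80)),('blue',(bl>120)&(rr<90)&(g<130))):
        k,lab,st,ce=cv2.connectedComponentsWithStats(m.astype(np.uint8))
        for i in range(1,k):
            if st[i,4]>4: print(n,nm,ce[i]+[x0,y0],st[i]+[x0,y0,0,0,0])
p('grip top', tri(A,a(395,50),B,b(478,166))[0])
p('gt', onz(A,*a(388,58),.154)); p('gtB', onz(B,*b(478,168),.154))
p('pointer tip A',onz(A,*a(160,314),.067)); p('B',onz(B,*b(200,167),.067))
p('flag A top',onz(A,*a(270,404),.054+.000)); p('flag B',onz(B,*b(150,258),.050))
E
```

```text
L [ 0.7573 -0.305   0.042 ]
R [0.4456 0.2018 0.042 ]
Bt [0.7441 0.208  0.042 ]
b [0.7407 0.2116 0.042 ]
b [0.4373 0.1966 0.042 ]
b [ 0.4474 -0.317   0.042 ]
0.5131390282881465 91.46721948543417
0.2986487628495255 -178.8143681167124
0.303714699024044 -177.1596804151147
0.5136594511839934 -88.87803690077256
A red [221.5        257.35294118] [215 252  14  10  34]
A gold [228.52777778 179.66666667] [221 171  15  17  72]
A blue [173.55776173 151.78880866] [156 140  37  26 554]
A blue [255.  156.5] [250 153  11   8  48]
B red [235.875      209.20833333] [232 207  11   5  24]
B gold [289.05660377 181.71698113] [286 174   7  15  53]
B blue [327.20116618 158.09037901] [312 148  31  21 343]
B blue [317.78571429 187.57142857] [314 186   9   4  28]
grip top [ 0.4846 -0.1486  0.1619]
gt [ 0.4894 -0.1522  0.154 ]
gtB [ 0.4861 -0.1554  0.154 ]
pointer tip A [ 0.7539 -0.1502  0.067 ]
B [ 0.7541 -0.1482  0.067 ]
flag A top [ 0.7519 -0.0324  0.054 ]
flag B [ 0.7517 -0.0328  0.05  ]
```

```bash
python3 - <<'E'
from h import *
A=load('scene0');B=load('side0')
for n,c,(y0,y1,x0,x1) in(('wa',A,(160,200,215,275)),('wb',B,(165,200,275,330))):
    cv2.imwrite('pics/'+n+'.png',cv2.resize(c['img'][y0:y1,x0:x1],None,fx=10,fy=10,interpolation=cv2.INTER_CUBIC))
E
```

```text
(no output)
```

View pics/wa.png

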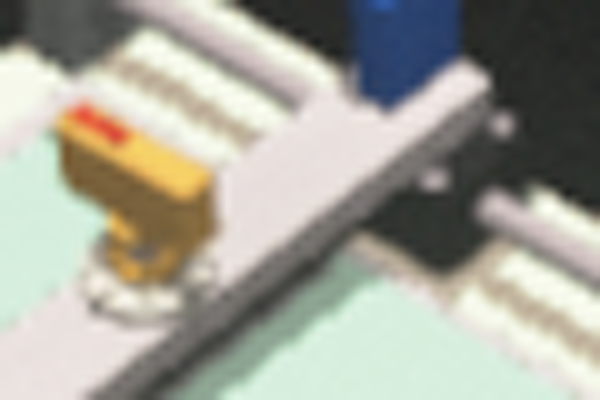

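View pics/wb.png

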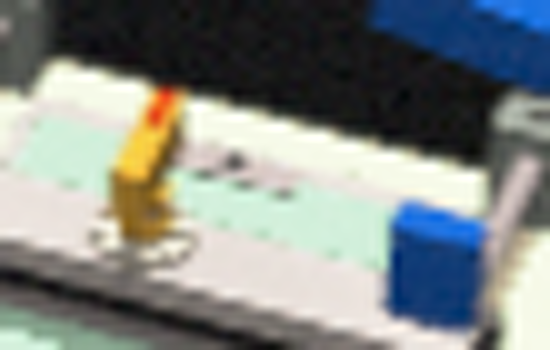

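```bash
python3 - <<'E'
from h import *
A=load('scene0');B=load('side0')
a=lambda x,y:(215+(x+.5)/10-.5,160+(y+.5)/10-.5)
b=lambda x,y:(275+(x+.5)/10-.5,165+(y+.5)/10-.5)
for f,c,e in((a,A,((72,115),(200,180))),(b,B,((170,93),(130,170)))):
    P,Q=[onz(c,*f(*x),.16) for x in e]; d=P-Q
    print(P.round(4),Q.round(4),((P+Q)/2).round(4),np.linalg.norm(d),np.degrees(np.arctan2(d[1],d[0])))
q=[onz(B,*b(*x),.154) for x in ((408,203),(488,228),(470,243),(392,220))]
print(np.round(q,4), np.mean(q,0))
q=[onz(A,*x,.154) for x in ((249.6,158.6),(259.9,153.8))]
print(np.round(q,4), np.mean(q,0))
E
```

```text
[ 0.6014 -0.1742  0.16  ] [ 0.5968 -0.1293  0.16  ] [ 0.5991 -0.1518  0.16  ] 0.04508153459552949 -84.0760571548518
[ 0.5983 -0.175   0.16  ] [ 0.5959 -0.1296  0.16  ] [ 0.5971 -0.1523  0.16  ] 0.0455175143117347 -87.03894493592367
[[ 0.5015 -0.1591  0.154 ]
 [ 0.4712 -0.1577  0.154 ]
 [ 0.4745 -0.1476  0.154 ]
 [ 0.5037 -0.1481  0.154 ]] [ 0.48769114 -0.15311734  0.154     ]
[[ 0.5082 -0.1578  0.154 ]
 [ 0.4731 -0.15    0.154 ]] [ 0.49065318 -0.1538607   0.154     ]
```

```bash
python3 -m crank '[{"delta_rot":[0,0,-0.186],"linear":[0,0,0],"gripper":100},{"delta_rot":[0,0,-0.186],"linear":[0,0,0],"gripper":100},{"delta_rot":[0,0,0],"linear":[0.02,0.05,0],"gripper":100},{"delta_rot":[0,0,0],"linear":[0.02,0.058,0],"gripper":100},{"delta_rot":[0,0,0],"linear":[0.02,0.058,0],"gripper":100},{"delta_rot":[0,0,0],"linear":[0.02,0.058,0],"gripper":100},{"delta_rot":[0,0,0],"linear":[0.02,0.058,0],"gripper":100},{"delta_rot":[0,0,0],"linear":[0.02,0.058,0],"gripper":100},{"delta_rot":[0,0,0],"linear":[0.02,0.058,0],"gripper":100}]'
```

```text
time_s: 1.27
tcp_pos: [0.3629, 0.1908, 0.2227]
ee_rot: [[1.0, 0.024, 0.0], [0.024, -1.0, 0.0], [0.0, -0.0, -1.0]]
wrist_force: [1.6, 0.2, 0.5]
gripper_width: 1.002
```

```bash
python3 -m crank '[{"delta_rot":[0,0,0],"linear":[0.02,0.058,0],"gripper":70},{"delta_rot":[0,0,0],"linear":[0.02,0.058,0],"gripper":70},{"delta_rot":[0,0,0],"linear":[0.02,0.058,0],"gripper":70},{"delta_rot":[0,0,0],"linear":[0.02,0.058,0],"gripper":70},{"delta_rot":[0,0,0],"linear":[0.02,0.05,0],"gripper":70},{"delta_rot":[0,0,0],"linear":[0.015,0.03,0],"gripper":70},{"delta_rot":[0,0,0],"linear":[0,0,0],"gripper":70}]'; python3 - <<'E'
from h import *
s=r.sense();print(s['tcp_pos'],s['joints'],s['time_s']); snap('wrist','w1');snap('scene','s1')
E
```

```text
time_s: 2.15
tcp_pos: [0.4853, -0.1183, 0.2218]
ee_rot: [[1.0, 0.019, -0.001], [0.019, -1.0, -0.0], [-0.001, 0.0, -1.0]]
wrist_force: [-0.9, 0.7, 0.6]
gripper_width: 0.7
[ 0.48527818 -0.11829946  0.22177156] [ 4.95858840e+00  9.84122928e+00 -1.67725386e+01  4.33406448e-04
 -6.34656125e+01  8.61510894e+01] 2.15
```

View pics/w1.png

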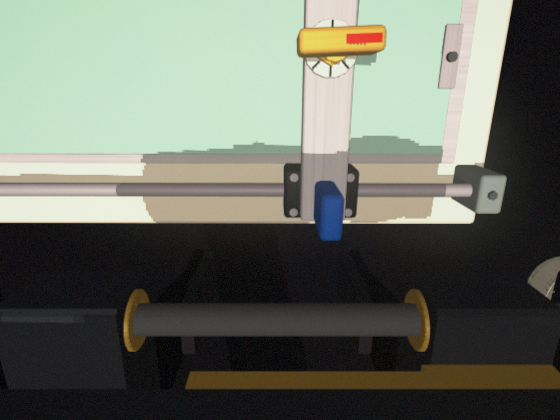

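View pics/s1.png

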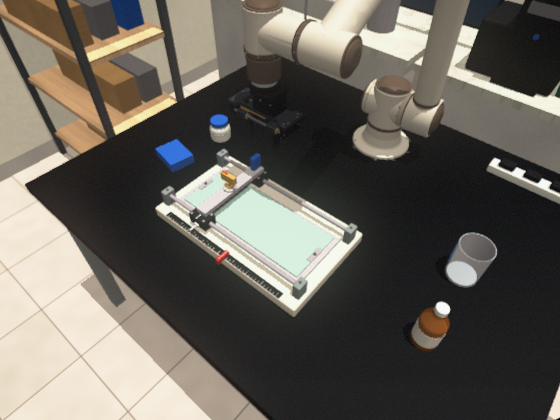

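The wrist view shows the blue grip around (329,200), the wing around (342,40) with its red end to the right, and the beam vertical near x=327. I'll measure these.

```bash
python3 - <<'E'
from h import *
c=load('w1'); im=c['img']
cv2.imwrite('pics/w1z.png',cv2.resize(im[10:250,270:410],None,fx=4,fy=4,interpolation=cv2.INTER_CUBIC)[:600] if 0 else cv2.resize(im[10:250,270:410],None,fx=2.5,fy=2.5,interpolation=cv2.INTER_CUBIC))
T=np.array(c['world_from_camera']);print(T.round(3))
print('rail',[onz(c,u,v,.075).round(4) for u,v in((10,189),(460,190))])
print('edge',[onz(c,u,v,.042).round(4) for u,v in((10,221.5),(470,221.5))])
print('wing',[onz(c,u,v,.16).round(4) for u,v in((300,42),(384,36.5))])
for p in((.489,-.154,.154),(.598,-.152,.16)): print(proj(c,p))
E
```

```text
[[ 0.02  -0.953 -0.301  0.568]
 [-1.    -0.019 -0.007 -0.116]
 [ 0.001  0.301 -0.954  0.385]
 [ 0.     0.     0.     1.   ]]
rail [array([0.4835, 0.1162, 0.075 ]), array([ 0.4905, -0.2803,  0.075 ])]
edge [array([0.4407, 0.1477, 0.042 ]), array([ 0.4499, -0.3134,  0.042 ])]
wing [array([ 0.5965, -0.1294,  0.16  ]), array([ 0.6003, -0.1768,  0.16  ])]
(np.float64(329.53037586789713), np.float64(218.30225313108838))
(np.float64(339.89496090287633), np.float64(40.00572136708783))
```

View pics/w1z.png

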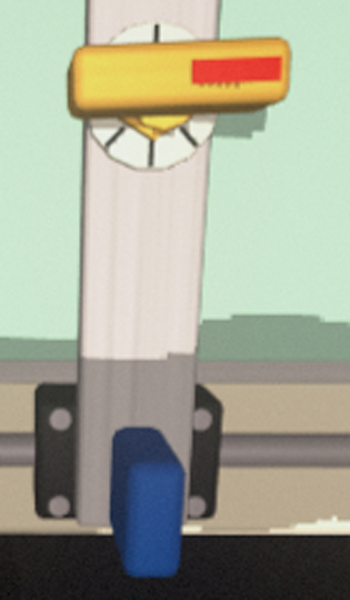

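```bash
python3 -m crank '[{"delta_rot":[0,0,0],"linear":[0.003,0.037,0],"gripper":70},{"delta_rot":[0,0,0],"linear":[0,0,0.02],"gripper":70},{"delta_rot":[0,0,0],"linear":[0,0,0.04],"gripper":70},{"delta_rot":[0,0,0],"linear":[0,0,0.038],"gripper":60},{"delta_rot":[0,0,0],"linear":[0,0,0],"gripper":60},{"delta_rot":[0,0,0],"linear":[0,0,0],"gripper":0},{"delta_rot":[0,0,0],"linear":[0,0,0],"gripper":0},{"delta_rot":[0,0,0],"linear":[0,0,0],"gripper":0},{"delta_rot":[0,0,0],"linear":[0,0,0],"gripper":0}]'; python3 - <<'E'
from h import *
snap('scene','s2'); snap('wrist','w2')
E
```

```text
time_s: 3.38
tcp_pos: [0.4891, -0.1535, 0.1252]
ee_rot: [[1.0, 0.023, 0.001], [0.023, -1.0, -0.0], [0.001, 0.0, -1.0]]
wrist_force: [-0.4, -2.0, -0.5]
gripper_width: 0.231
```

View pics/w2.png

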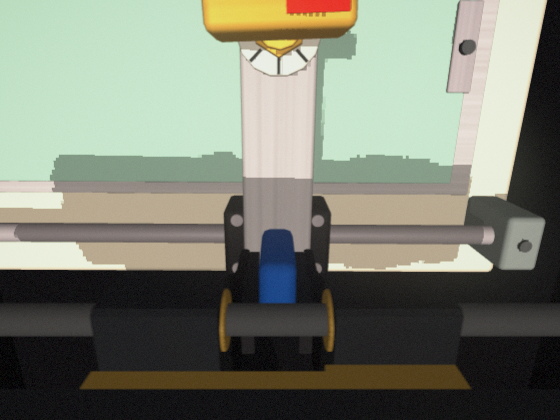

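View pics/s2.png

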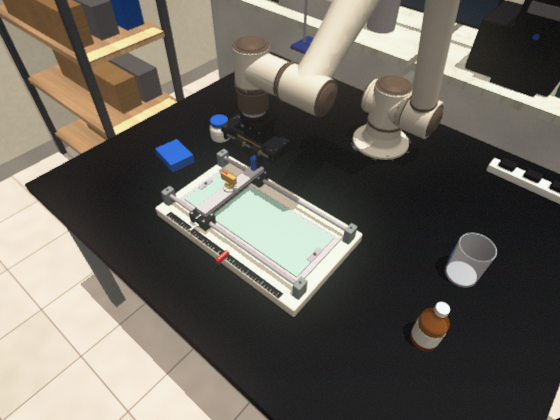

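The fingers straddle the grip. Now I'll close fully and slide about 0.11 m, then measure.

```bash
python3 -m crank '[{"delta_rot":[0,0,0],"linear":[0,0,0],"gripper":0},{"delta_rot":[0,0,0],"linear":[0,0,0],"gripper":0},{"delta_rot":[0,0,0],"linear":[0,-0.01,0],"gripper":0},{"delta_rot":[0,0,0],"linear":[0,-0.02,0],"gripper":0},{"delta_rot":[0,0,0],"linear":[0,-0.02,0],"gripper":0},{"delta_rot":[0,0,0],"linear":[0,-0.02,0],"gripper":0},{"delta_rot":[0,0,0],"linear":[0,-0.02,0],"gripper":0},{"delta_rot":[0,0,0],"linear":[0,-0.02,0],"gripper":0},{"delta_rot":[0,0,0],"linear":[0,-0.004,0],"gripper":0},{"delta_rot":[0,0,0],"linear":[0,0,0],"gripper":0}]'; python3 - <<'E'
from h import *
c=snap('scene','s3'); cv2.imwrite('pics/s3z.png',cv2.resize(c['img'][230:280,190:260],None,fx=10,fy=10,interpolation=cv2.INTER_CUBIC))
c=snap('side','d3'); cv2.imwrite('pics/d3z.png',cv2.resize(c['img'][180:230,215:285],None,fx=10,fy=10,interpolation=cv2.INTER_CUBIC))
E
```

```text
time_s: 4.72
tcp_pos: [0.4872, -0.0386, 0.1252]
ee_rot: [[1.0, 0.024, 0.002], [0.024, -1.0, 0.001], [0.002, -0.001, -1.0]]
wrist_force: [0.0, 2.9, 5.9]
gripper_width: 0.181
```

View pics/s3z.png

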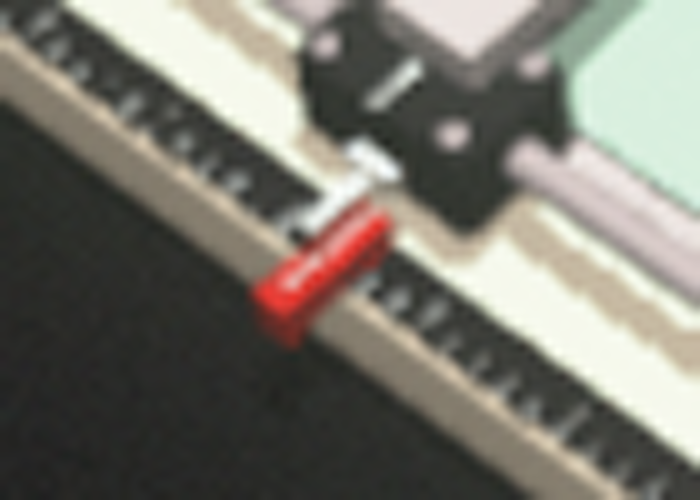

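View pics/d3z.png

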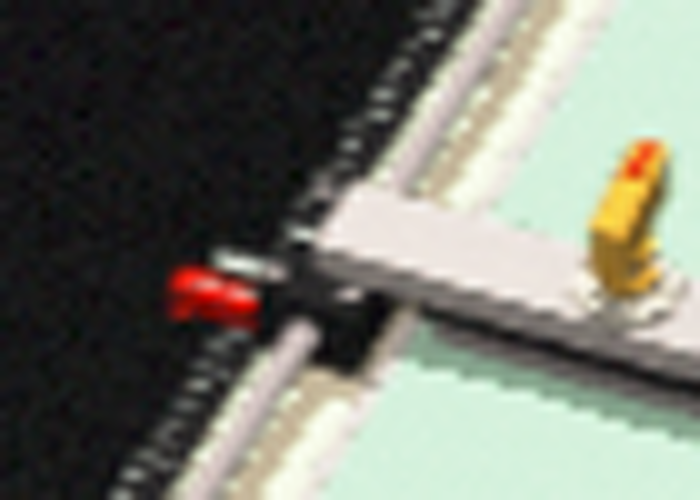

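```bash
cat > m.py <<'E'
from h import *
yw=np.radians(1.1); ey=np.array([-np.sin(yw),np.cos(yw),0])
def a(x,y,x0,y0,k=10): return x0+(x+.5)/k-.5,y0+(y+.5)/k-.5
def rep(n,c,pts,z,x0,y0):
    for p in pts:
        P=onz(c,*a(*p,x0,y0),z); print(n,P.round(4),'s=%.4f'%(P@ey))
E
python3 - <<'E'
from m import *
c=load('s3')
rep('ptr',c,((290,224),(345,185)),.067,190,230)
rep('flag',c,((288,288),(352,236)),.054,190,230)
c=load('d3')
rep('ptrB',c,((215,258),(280,272)),.067,215,180)
rep('flagB',c,((180,277),(255,300)),.054,215,180)
E
```

```text
ptr [ 0.7562 -0.0381  0.067 ] s=-0.0526
ptr [ 0.7382 -0.0364  0.067 ] s=-0.0506
flag [ 0.7649 -0.0316  0.054 ] s=-0.0463
flag [ 0.7425 -0.0311  0.054 ] s=-0.0453
ptrB [ 0.7556 -0.0334  0.067 ] s=-0.0479
ptrB [ 0.7309 -0.0361  0.067 ] s=-0.0501
flagB [ 0.7694 -0.0313  0.054 ] s=-0.0461
flagB [ 0.7391 -0.0313  0.054 ] s=-0.0455
```

The pointer is about 5 mm short in scene and about 3 mm short in side, so I'll nudge it 4.5 mm.

```bash
python3 -m crank '[{"delta_rot":[0,0,0],"linear":[0,-0.0045,0],"gripper":0},{"delta_rot":[0,0,0],"linear":[0,0,0],"gripper":0},{"delta_rot":[0,0,0],"linear":[0,0,0],"gripper":0}]'; python3 - <<'E'
from h import *
c=snap('scene','s4'); cv2.imwrite('pics/s4z.png',cv2.resize(c['img'][230:270,195:245],None,fx=15,fy=15,interpolation=cv2.INTER_CUBIC))
c=snap('side','d4'); cv2.imwrite('pics/d4z.png',cv2.resize(c['img'][190:230,220:270],None,fx=15,fy=15,interpolation=cv2.INTER_CUBIC))
E
```

```text
time_s: 5.2
tcp_pos: [0.4871, -0.0349, 0.1251]
ee_rot: [[1.0, 0.023, 0.002], [0.023, -1.0, 0.0], [0.002, -0.0, -1.0]]
wrist_force: [1.1, -1.4, 5.1]
gripper_width: 0.187
```

View pics/s4z.png

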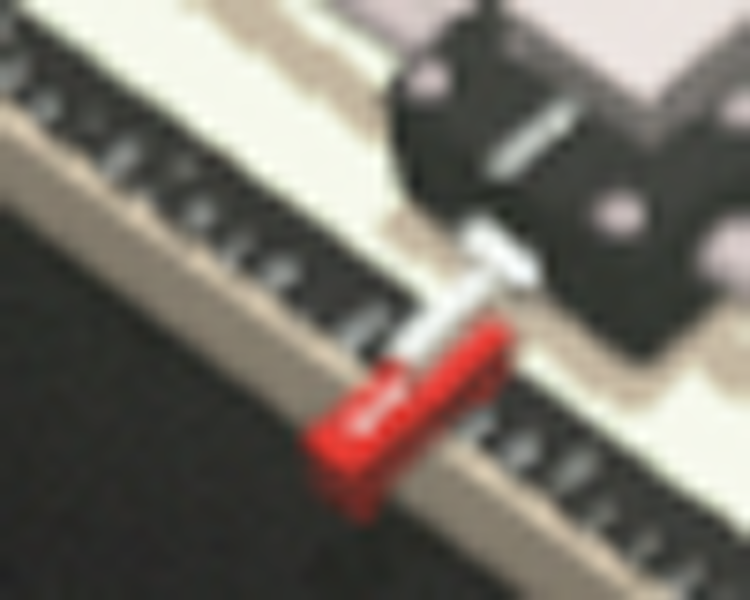

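View pics/d4z.png

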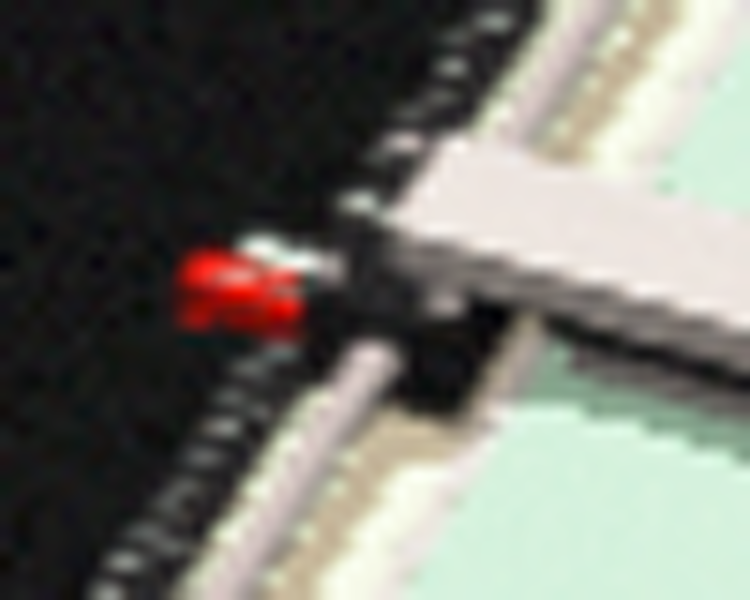

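```bash
python3 - <<'E'
from m import *
import m
def rp(n,c,pts,z,x0,y0):
    for p in pts:
        P=onz(c,*a(*p,x0,y0,15),z); print(n,P.round(4),'s=%.4f'%(P@ey))
c=load('s4')
rp('ptr',c,((400,355),(430,322),(460,293)),.067,195,230)
rp('flag',c,((355,430),(405,386)),.054,195,230)
rp('flag corners',c,((308,437),(342,468),(512,330)),.054,195,230)
c=load('d4')
rp('ptrB',c,((245,245),(335,268)),.067,220,190)
rp('flagB',c,((220,272),(270,282)),.054,220,190)
E
```

```text
ptr [ 0.7545 -0.0301  0.067 ] s=-0.0446
ptr [ 0.7462 -0.0313  0.067 ] s=-0.0456
ptr [ 0.7385 -0.0318  0.067 ] s=-0.0460
flag [ 0.7648 -0.0322  0.054 ] s=-0.0469
flag [ 0.7527 -0.0325  0.054 ] s=-0.0469
flag corners [ 0.7712 -0.0373  0.054 ] s=-0.0521
flag corners [ 0.7718 -0.0281  0.054 ] s=-0.0430
flag corners [ 0.7322 -0.0271  0.054 ] s=-0.0411
ptrB [ 0.7551 -0.0306  0.067 ] s=-0.0451
ptrB [ 0.7317 -0.032   0.067 ] s=-0.0461
flagB [ 0.7629 -0.0318  0.054 ] s=-0.0464
flagB [ 0.7502 -0.0334  0.054 ] s=-0.0478
```

The pointer is +1.3 mm past the marker (both views agree). I'll pull back 1 mm, hold, release and rise, then go above the screw.

```bash
python3 -m crank '[{"delta_rot":[0,0,0],"linear":[0,0.001,0],"gripper":0},{"delta_rot":[0,0,0],"linear":[0,0,0],"gripper":0},{"delta_rot":[0,0,0],"linear":[0,0,0],"gripper":0},{"delta_rot":[0,0,0],"linear":[0,0,0],"gripper":0},{"delta_rot":[0,0,0],"linear":[0,0,0],"gripper":50},{"delta_rot":[0,0,0],"linear":[0,0,0],"gripper":60},{"delta_rot":[0,0,0],"linear":[0,0,-0.03],"gripper":70},{"delta_rot":[0,0,0],"linear":[0,0,-0.045],"gripper":70},{"delta_rot":[0,0,0],"linear":[0.05,0,-0.02],"gripper":70},{"delta_rot":[0,0,0],"linear":[0.035,0,0],"gripper":70}]'; python3 -m crank '[{"delta_rot":[0,0,0.168],"linear":[0,0,0],"gripper":70},{"delta_rot":[0,0,0.168],"linear":[0,0,0],"gripper":70},{"delta_rot":[0,0,0.168],"linear":[0,0,0],"gripper":70},{"delta_rot":[0,0,0.168],"linear":[0,0,0],"gripper":70},{"delta_rot":[0,0,0.168],"linear":[0,0,0],"gripper":70},{"delta_rot":[0,0,0.168],"linear":[0,0,0],"gripper":70},{"delta_rot":[0,0,0.168],"linear":[0,0,0],"gripper":70},{"delta_rot":[0,0,0.168],"linear":[0,0,0],"gripper":70},{"delta_rot":[0,0,0.168],"linear":[0,0,0],"gripper":70},{"delta_rot":[0,0,0],"linear":[0,0,0],"gripper":70}]'; python3 - <<'E'
from h import *
s=r.sense();print(s['tcp_pos'],s['joints'].round(1),s['time_s'])
snap('wrist','w5');snap('side','d5');c=snap('scene','s5')
cv2.imwrite('pics/s5z.png',cv2.resize(c['img'][180:270,195:285],None,fx=6.6,fy=6.6,interpolation=cv2.INTER_CUBIC))
E
```

```text
time_s: 6.55
tcp_pos: [0.573, -0.0339, 0.2213]
ee_rot: [[1.0, 0.023, 0.004], [0.023, -1.0, 0.001], [0.004, -0.001, -1.0]]
wrist_force: [0.7, -0.1, -0.7]
gripper_width: 0.684
time_s: 7.8
tcp_pos: [0.5704, -0.0341, 0.2186]
ee_rot: [[0.084, -0.996, -0.002], [-0.996, -0.084, 0.0], [-0.0, 0.002, -1.0]]
wrist_force: [-0.2, -0.1, -0.5]
gripper_width: 0.699
[ 0.57041408 -0.034088    0.21857241] [ 12.8  17.1  -7.5  -0.  -65.5  -8. ] 7.8
```

View pics/w5.png

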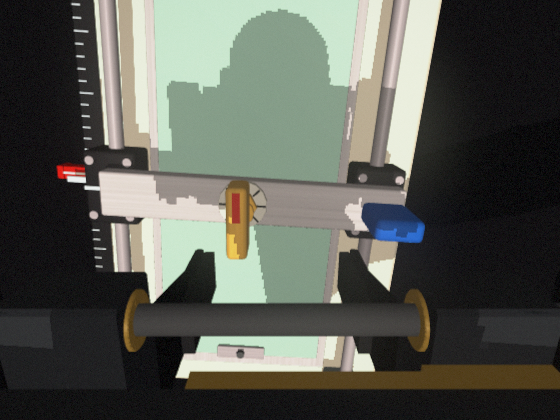

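View pics/s5z.png

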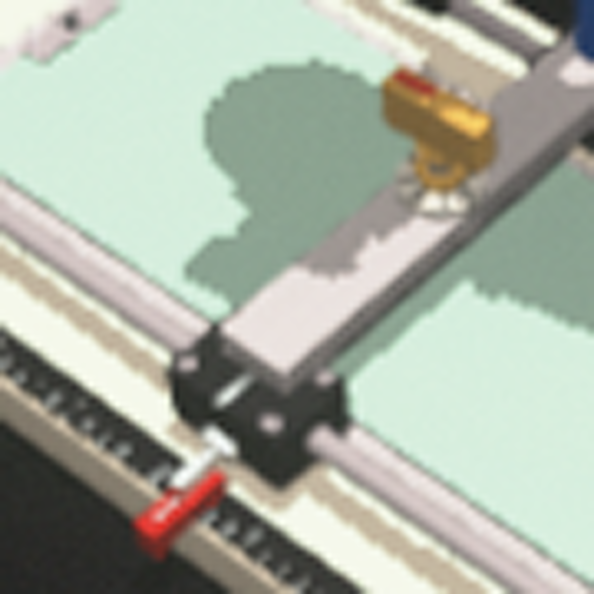

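```bash
python3 - <<'E'
from h import *
c=load('w5'); T=np.array(c['world_from_camera'])
cv2.imwrite('pics/w5a.png',cv2.resize(c['img'][140:230,50:110],None,fx=6.6,fy=6.6,interpolation=cv2.INTER_CUBIC))
cv2.imwrite('pics/w5b.png',cv2.resize(c['img'][170:270,200:290],None,fx=6,fy=6,interpolation=cv2.INTER_CUBIC))
c=load('s5')
cv2.imwrite('pics/s5y.png',cv2.resize(c['img'][230:270,195:245],None,fx=15,fy=15,interpolation=cv2.INTER_CUBIC))
E
```

```text
(no output)
```

View pics/w5a.png

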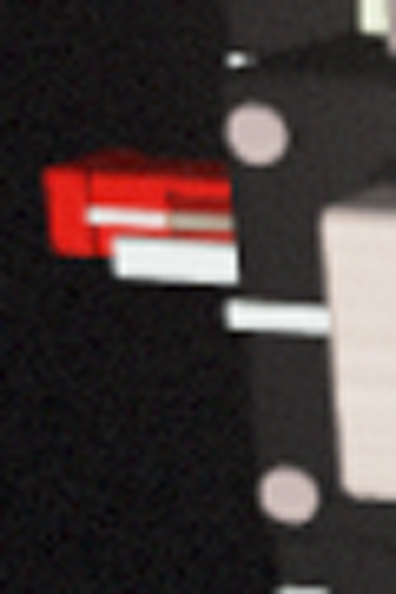

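View pics/w5b.png

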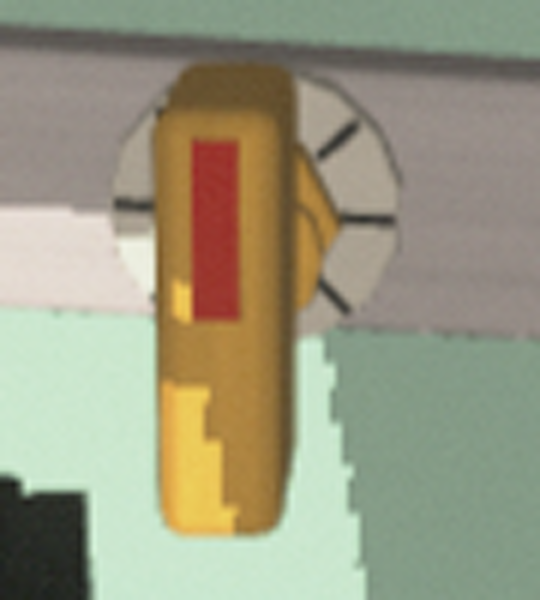

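View pics/s5y.png

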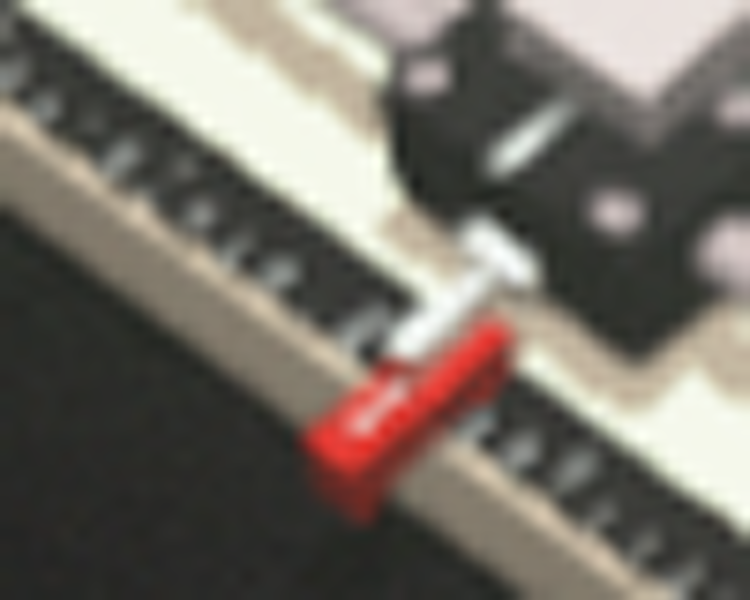

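```bash
python3 - <<'E'
from m import *
def rp(n,c,pts,z,x0,y0,k):
    for p in pts:
        P=onz(c,*a(*p,x0,y0,k),z); print(n,P.round(4),'s=%.4f'%(P@ey))
c=load('w5')
rp('ptrW',c,((112,255),(235,265)),.067,50,140,6.6)
rp('flagW',c,((90,214),(230,222)),.0545,50,140,6.6)
rp('wing',c,((227,110),(222,532),(155,320),(295,320)),.16,200,170,6)
c=load('s5')
rp('ptrS',c,((398,352),(455,295)),.067,195,230,15)
rp('flagS',c,((355,430),(405,386)),.054,195,230,15)
E
```

```text
ptrW [ 0.7561 -0.03    0.067 ] s=-0.0445
ptrW [ 0.7398 -0.03    0.067 ] s=-0.0442
flagW [ 0.7658 -0.0322  0.0545] s=-0.0469
flagW [ 0.7465 -0.0327  0.0545] s=-0.0470
wing [ 0.5968 -0.0583  0.16  ] s=-0.0698
wing [ 0.5948 -0.0098  0.16  ] s=-0.0212
wing [ 0.6033 -0.0343  0.16  ] s=-0.0459
wing [ 0.5883 -0.0356  0.16  ] s=-0.0468
ptrS [ 0.7542 -0.0308  0.067 ] s=-0.0453
ptrS [ 0.7394 -0.0322  0.067 ] s=-0.0464
flagS [ 0.7648 -0.0322  0.054 ] s=-0.0469
flagS [ 0.7527 -0.0325  0.054 ] s=-0.0469
```

Wing centre is (0.596, -0.034) with its red end at about -87°, so the screw is about 1.6 rad open. The pointer is +1 to +2 mm, inside tolerance. I'll descend and grip.

```bash
python3 -m crank '[{"delta_rot":[0,0,0.03],"linear":[0,0,0],"gripper":60},{"delta_rot":[0,0,0],"linear":[0.001,-0.0255,0],"gripper":60},{"delta_rot":[0,0,0],"linear":[0,0,0.02],"gripper":60},{"delta_rot":[0,0,0],"linear":[0,0,0.04],"gripper":60},{"delta_rot":[0,0,0],"linear":[0,0,0.0255],"gripper":60},{"delta_rot":[0,0,0],"linear":[0,0,0],"gripper":60}]'; python3 - <<'E'
from h import *
snap('wrist','w6')
E
```

```text
time_s: 8.7
tcp_pos: [0.5951, -0.0339, 0.1319]
ee_rot: [[0.052, -0.999, -0.005], [-0.999, -0.052, -0.001], [0.001, 0.005, -1.0]]
wrist_force: [-0.3, -0.0, 0.9]
gripper_width: 0.602
```

View pics/w6.png

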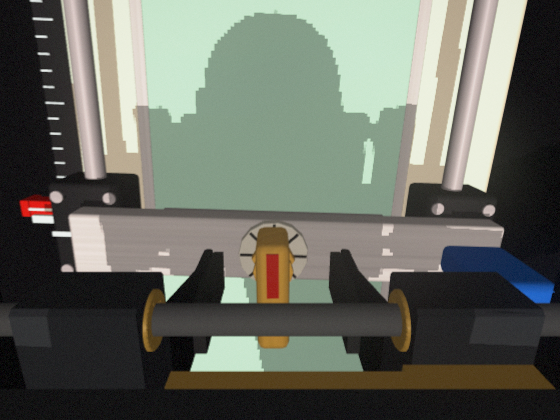

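The wing sits between the fingers (wing column about 273, finger midpoint about 277). Closing now.

```bash
python3 -m crank '[{"delta_rot":[0,0,0],"linear":[0,0,0],"gripper":0},{"delta_rot":[0,0,0],"linear":[0,0,0],"gripper":0},{"delta_rot":[0,0,0],"linear":[0,0,0],"gripper":0},{"delta_rot":[0,0,0],"linear":[0,0,0],"gripper":0},{"delta_rot":[0,0,0],"linear":[0,0,0],"gripper":0},{"delta_rot":[0,0,0],"linear":[0,0,0],"gripper":0},{"delta_rot":[0,0,0],"linear":[0,0,0],"gripper":0},{"delta_rot":[0,0,0],"linear":[0,0,0],"gripper":0}]'; python3 -c "
from h import *
s=r.sense();print(s['wrist_force'],s['moment'],s['joints'].round(1))"
```

```text
time_s: 9.75
tcp_pos: [0.5967, -0.0337, 0.1344]
ee_rot: [[0.052, -0.999, 0.0], [-0.999, -0.052, -0.0], [0.0, -0.0, -1.0]]
wrist_force: [-0.6, -1.2, 3.7]
gripper_width: 0.157
[-0.6372011 -1.1729905  3.6822032] [0.13370921 0.24084883 0.00553546] [ 12.3  23.7 -10.5   0.  -55.8  -9.3]
```

Gripped at 13.7 mm. I'll turn clockwise 1.44 rad, then approach the seat in small steps.

```bash
python3 -m crank '[{"delta_rot":[0,0,0.08],"linear":[0,0,0],"gripper":0},{"delta_rot":[0,0,0.17],"linear":[0,0,0],"gripper":0},{"delta_rot":[0,0,0.17],"linear":[0,0,0],"gripper":0},{"delta_rot":[0,0,0.17],"linear":[0,0,0],"gripper":0},{"delta_rot":[0,0,0.17],"linear":[0,0,0],"gripper":0},{"delta_rot":[0,0,0.17],"linear":[0,0,0],"gripper":0},{"delta_rot":[0,0,0.17],"linear":[0,0,0],"gripper":0},{"delta_rot":[0,0,0.17],"linear":[0,0,0],"gripper":0},{"delta_rot":[0,0,0.17],"linear":[0,0,0],"gripper":0},{"delta_rot":[0,0,0],"linear":[0,0,0],"gripper":0}]'; python3 - <<'E'
from h import *
s=r.sense();print(s['wrist_force'],s['moment'],s['joints'].round(1),np.degrees(np.arctan2(s['ee_rot'][1][0],s['ee_rot'][0][0])))
snap('wrist','w7');c=snap('scene','s7')
cv2.imwrite('pics/s7z.png',cv2.resize(c['img'][180:270,195:285],None,fx=6.6,fy=6.6,interpolation=cv2.INTER_CUBIC))
E
```

```text
time_s: 11.0
tcp_pos: [0.5966, -0.0335, 0.1344]
ee_rot: [[-0.983, -0.184, 0.0], [-0.184, 0.983, 0.0], [-0.0, 0.0, -1.0]]
wrist_force: [-2.0, 1.3, 5.4]
gripper_width: 0.157
[-2.00802593  1.26789073  5.43696524] [ 0.37157364  0.41737398 -0.0403195 ] [ 12.3  23.7 -10.5  -0.  -55.8 -91.7] -169.41723789991536
```

View pics/w7.png

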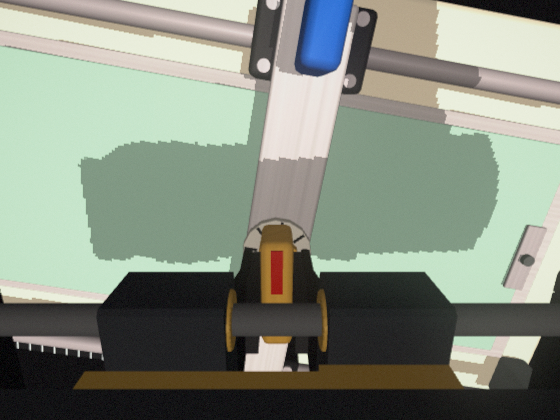

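View pics/s7z.png

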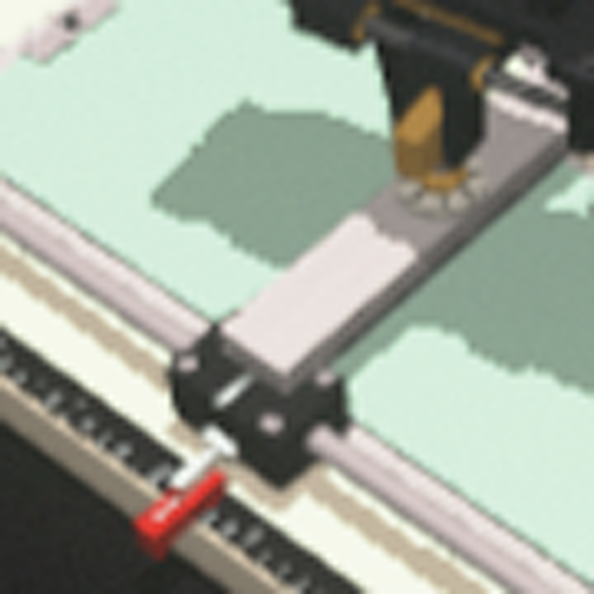

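The wing follows and the pointer hasn't moved. Yaw is -169.4° and the seat should be near -179°. I'll creep in, watching moment z.

```bash
cat > q.py <<'E'
from h import *
s=r.sense();print('M',np.round(s['moment'],3),'F',np.round(s['wrist_force'],1),'yaw',round(np.degrees(np.arctan2(s['ee_rot'][1][0],s['ee_rot'][0][0])),2),'j6',s['joints'][5].round(2),'eff6',np.round(s['effort'][5],3))
E
python3 -m crank '[{"delta_rot":[0,0,0.06],"linear":[0,0,0],"gripper":0},{"delta_rot":[0,0,0.04],"linear":[0,0,0],"gripper":0},{"delta_rot":[0,0,0],"linear":[0,0,0],"gripper":0}]' >/dev/null; python3 q.py;  python3 -m crank '[{"delta_rot":[0,0,0.03],"linear":[0,0,0],"gripper":0},{"delta_rot":[0,0,0],"linear":[0,0,0],"gripper":0}]' >/dev/null; python3 q.py
```

```text
M [ 0.467  0.486 -0.028] F [-2.9  0.9  4.7] yaw -175.09 j6 -97.38 eff6 0.01
M [0.426 0.553 0.002] F [-2.1  0.2  5.7] yaw -176.81 j6 -99.09 eff6 0.013
```

```bash
for i in 1; do python3 -m crank '[{"delta_rot":[0,0,0.015],"linear":[0,0,0],"gripper":0},{"delta_rot":[0,0,0],"linear":[0,0,0],"gripper":0}]' >/dev/null; python3 q.py; done; python3 -m crank '[{"delta_rot":[0,0,0.015],"linear":[0,0,0],"gripper":0},{"delta_rot":[0,0,0],"linear":[0,0,0],"gripper":0}]' >/dev/null; python3 q.py
```

```text
M [0.498 0.544 0.021] F [-2.2  1.   5.5] yaw -177.65 j6 -99.94 eff6 -0.018
M [0.488 0.519 0.042] F [-2.3  1.2  4.8] yaw -178.51 j6 -100.8 eff6 -0.018
```

```bash
python3 -m crank '[{"delta_rot":[0,0,0.012],"linear":[0,0,0],"gripper":0},{"delta_rot":[0,0,0],"linear":[0,0,0],"gripper":0}]' >/dev/null; python3 q.py;python3 -m crank '[{"delta_rot":[0,0,0.012],"linear":[0,0,0],"gripper":0},{"delta_rot":[0,0,0],"linear":[0,0,0],"gripper":0}]' >/dev/null; python3 q.py; python3 -c "
from h import *
snap('wrist','w8')"
```

```text
M [0.473 0.469 0.005] F [-1.9  1.8  4.4] yaw -179.19 j6 -101.48 eff6 -0.046
M [0.424 0.487 0.312] F [-3.   1.1  4.8] yaw -179.81 j6 -102.11 eff6 -0.328
```

View pics/w8.png

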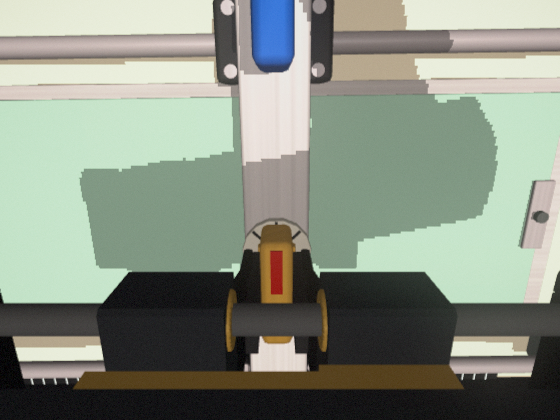

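```bash
python3 -m crank '[{"delta_rot":[0,0,0.008],"linear":[0,0,0],"gripper":0},{"delta_rot":[0,0,0],"linear":[0,0,0],"gripper":0}]' >/dev/null; python3 q.py; python3 - <<'E'
from h import *
c=snap('scene','s8')
cv2.imwrite('pics/s8z.png',cv2.resize(c['img'][230:270,195:245],None,fx=15,fy=15,interpolation=cv2.INTER_CUBIC))
E
```

```text
M [0.404 0.434 0.444] F [-2.1  1.3  5.1] yaw 179.76 j6 -102.55 eff6 -0.452
```

View pics/s8z.png

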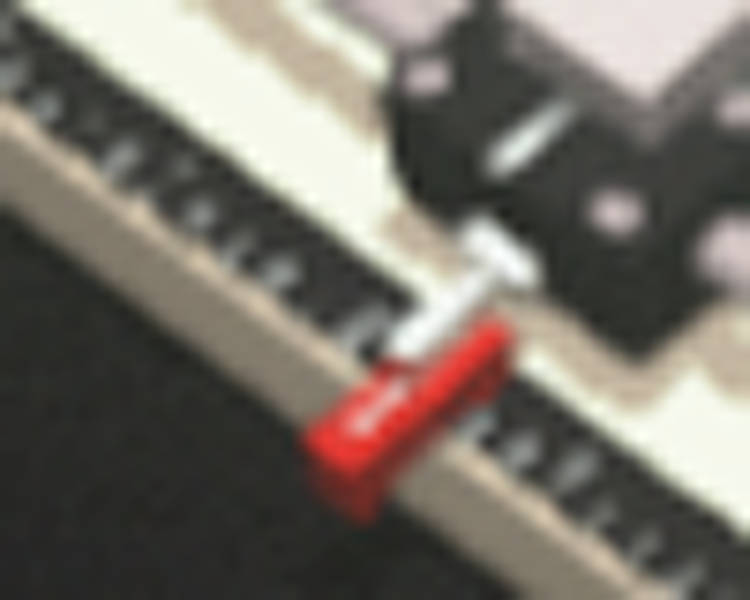

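Seated: moment rose to 0.44 N m around yaw -179.5°, matching the visual estimate. I'll correct the carriage by -1.2 mm, then back off to yaw of about -89.5°.

```bash
python3 -m crank '[{"delta_rot":[0,0,-0.01],"linear":[0,-0.0012,0],"gripper":0},{"delta_rot":[0,0,-0.1],"linear":[0,0,0],"gripper":0},{"delta_rot":[0,0,-0.175],"linear":[0,0,0],"gripper":0},{"delta_rot":[0,0,-0.175],"linear":[0,0,0],"gripper":0},{"delta_rot":[0,0,-0.175],"linear":[0,0,0],"gripper":0},{"delta_rot":[0,0,-0.175],"linear":[0,0,0],"gripper":0},{"delta_rot":[0,0,-0.175],"linear":[0,0,0],"gripper":0},{"delta_rot":[0,0,-0.175],"linear":[0,0,0],"gripper":0},{"delta_rot":[0,0,-0.175],"linear":[0,0,0],"gripper":0},{"delta_rot":[0,0,-0.175],"linear":[0,0,0],"gripper":0}]';python3 -m crank '[{"delta_rot":[0,0,-0.08],"linear":[0,0,0],"gripper":0},{"delta_rot":[0,0,0],"linear":[0,0,0],"gripper":0},{"delta_rot":[0,0,0],"linear":[0,0,0],"gripper":0}]'; python3 q.py; python3 - <<'E'
from h import *
c=snap('scene','s9')
cv2.imwrite('pics/s9z.png',cv2.resize(c['img'][230:270,195:245],None,fx=15,fy=15,interpolation=cv2.INTER_CUBIC))
cv2.imwrite('pics/s9y.png',cv2.resize(c['img'][180:270,195:285],None,fx=6.6,fy=6.6,interpolation=cv2.INTER_CUBIC))
snap('wrist','w9')
E
```

```text
time_s: 14.32
tcp_pos: [0.5968, -0.0346, 0.1344]
ee_rot: [[-0.061, -0.998, 0.001], [-0.998, 0.061, 0.0], [-0.0, -0.001, -1.0]]
wrist_force: [-1.7, 2.2, 5.3]
gripper_width: 0.158
time_s: 14.7
tcp_pos: [0.5968, -0.0346, 0.1345]
ee_rot: [[0.012, -1.0, 0.001], [-1.0, -0.012, 0.0], [-0.0, -0.001, -1.0]]
wrist_force: [-2.1, 1.5, 5.3]
gripper_width: 0.159
M [0.582 0.473 0.038] F [-2.1  1.5  5.3] yaw -89.3 j6 -11.48 eff6 -0.049
```

View pics/s9z.png

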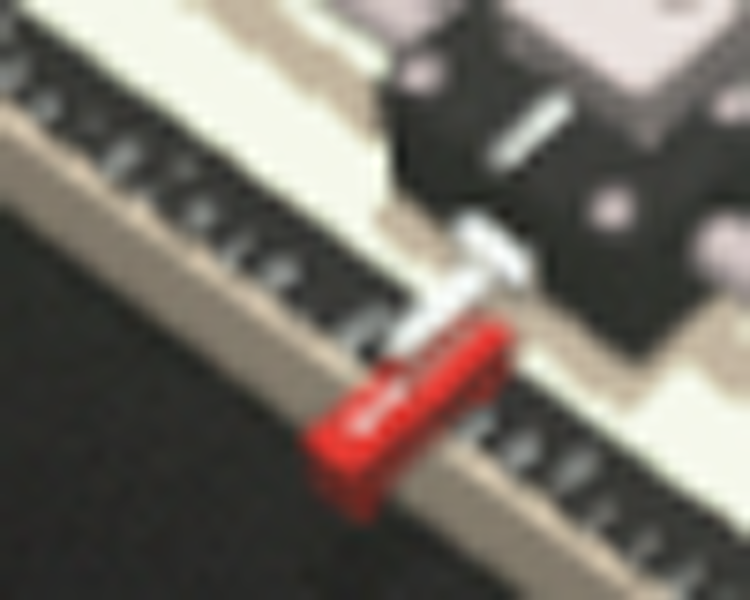

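View pics/s9y.png

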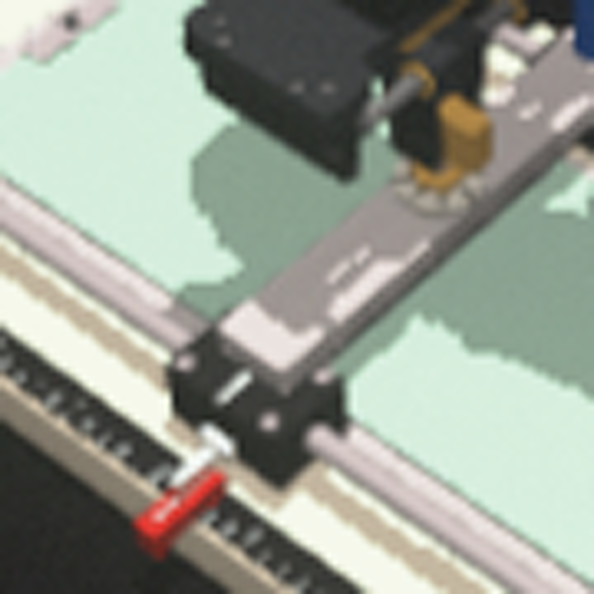

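View pics/w9.png

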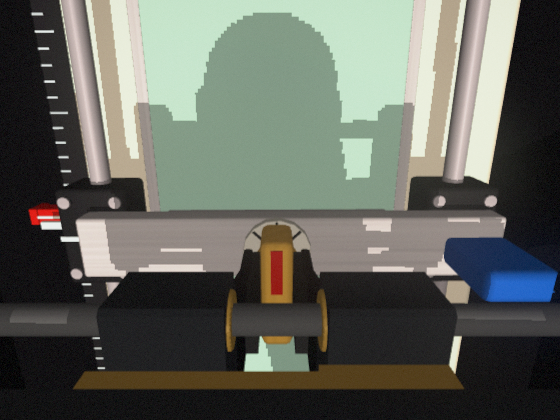

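```bash
python3 - <<'E'
from m import *
c=load('w9'); cv2.imwrite('pics/w9z.png',cv2.resize(c['img'][195:245,20:90],None,fx=11,fy=11,interpolation=cv2.INTER_CUBIC))
c=load('s9')
for n,z,pts in(('ptrS',.067,((395,347),(452,290))),('flagS',.054,((355,430),(405,386)))):
    for p in pts: P=onz(c,*a(*p,195,230,15),z); print(n,P.round(4),'s=%.4f'%(P@ey))
E
```

```text
ptrS [ 0.7538 -0.032   0.067 ] s=-0.0464
ptrS [ 0.7389 -0.0333  0.067 ] s=-0.0475
flagS [ 0.7648 -0.0322  0.054 ] s=-0.0469
flagS [ 0.7527 -0.0325  0.054 ] s=-0.0469
```

View pics/w9z.png

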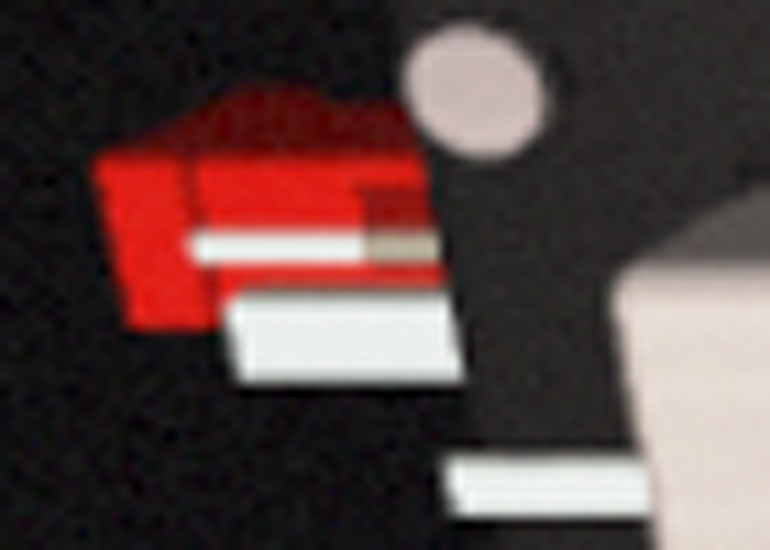

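```bash
python3 - <<'E'
from m import *
c=load('w9')
for n,z,pts in(('ptrW',.067,((235,340),(455,340))),('flagW',.054,((200,247),(430,247)))):
    for p in pts: P=onz(c,*a(*p,20,195,11),z); print(n,P.round(4),'s=%.4f'%(P@ey))
for n in('scene','side'):
    pass
A=load('scene0')['img'].astype(int);B=load('s9')['img'].astype(int);d=np.abs(A-B).sum(2)
for nm,(x,y) in dict(jar=(220,128),box=(174,155),beaker=(468,260),bottle=(430,328)).items(): print(nm,d[y-22:y+22,x-22:x+22].mean())
E
```

```text
ptrW [ 0.756  -0.0304  0.067 ] s=-0.0449
ptrW [ 0.7425 -0.0306  0.067 ] s=-0.0449
flagW [ 0.766  -0.0319  0.054 ] s=-0.0466
flagW [ 0.7512 -0.0321  0.054 ] s=-0.0465
jar 14.382231404958677
box 4.7897727272727275
beaker 4.946280991735537
bottle 4.855371900826446
```

View pics/s9.png

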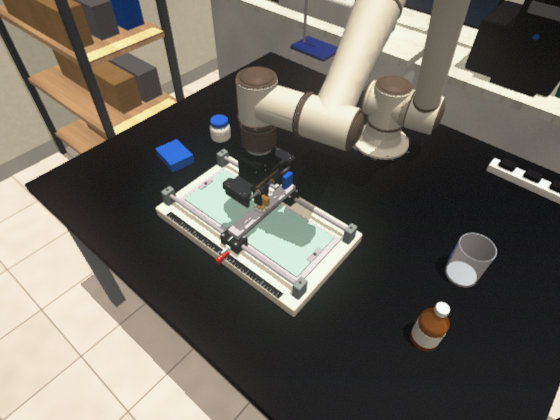

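The jar (220,128), slide box, beaker and bottle are all where they started; the pixel difference near the jar is the arm. The thumbscrew is still gripped, so I'm handing in.

```bash
python3 q.py; python3 -c "
from h import *
print(workorder.finish_job())"
```

```text
M [0.588 0.488 0.078] F [-1.5  1.6  5.4] yaw -89.3 j6 -11.47 eff6 -0.05
the job is handed in; nothing more can be done
None
```

I set the coater up as asked and handed the job in at about 15 s of the 54 s allowed; no verdict was reported.

- **Carriage:** I slid it by the blue grip to the red marker and trimmed it by about 1 mm while holding the screw. My last checks disagree slightly. The scene camera puts the pointer within 0.5 mm of the marker and the wrist camera puts it 1.6 mm past, both inside the 5 mm tolerance.
- **Thumbscrew:** I turned it clockwise about 1.6 rad until the stop was felt. The moment rose from about 0 to 0.44 N m, far below the 4 N m limit, at tool yaw of about -179.4°, where the pictures had put the seat (-178.9°). I then backed it off to yaw -89.3°, which is about 1.57 rad open.
- **Finish:** the wing is still gripped (opening about 13.8 mm, fixed grip force). I had no direct reading of finger force or screw angle, so the angle is inferred from the tool yaw and the aligned wing in the wrist view.
- **Bystanders:** the beaker, bottle, jar and slide box are where they started in the last scene picture.

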